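Press the stopper into the spice jar

TASK

Two identical lever presses stand on the pantry ledge; one has a glass spice jar standing in its round seat with the wooden stopper still sticking up. Swing that press's lever all the way down to its stop so that the stopper is driven home, then let the lever spring back all the way up. Leave the jar standing in the press, and leave the lever of the empty press alone.

Things in the scene. Friction and masses are not known exactly. Their poses are not given: they have to be found in the camera images.
- jar_press: Press that holds the jar; the empty press is identical. Steel base 230 x 110 x 15 mm, bolted down, round seat ring 68 mm across, two cheeks 170 mm high. Origin on the table under the seat's centre, z up, +x to the cheeks, -x to the handle. Lever pivot along y at x +110, z 150 mm. Dark wooden T-handle bar along y, 22 mm thick, 46 long, its axis 240 mm from the pivot. Yaw within 0.4 rad of 0.
- press_lever (a joint): Jar press's lever, rad: 0 raised, at rest (bar axis at x -74, z 305 mm of the press, arm 0.70 rad above level); 0.70 at the stop (arm level, bar at x -130, z 150). Steel arm 24 mm wide, 14 thick; a 34 mm rubber ram pad hangs under it 110 mm from the pivot and meets the stopper at about 0.6. Sprung: 4 N at the bar to start, about 10 N at the stop; rises by itself in about 1 s.
- stopper_top (a point): Centre of the top of the light wooden stopper disc (38 mm across, 12 thick) of the loose glass jar (50 mm across, 85 high) in the seat. z is the jar's axis, up. At the start 122 to 126 mm above the table (10 to 14 mm gap between disc and jar rim); driven home, 112 to 114 mm (about 1 mm gap).
- empty_lever (a joint): Lever of the identical empty press, rad: 0 raised, at rest; 0.70 at its stop. To be left up. The presses stand side by side, 300 to 600 mm apart; which one is on the left varies.
Mind the look-alikes: they are no part of the job. Leave any orange or yellow look-alike of the part that bears stopper_top alone.

How it is judged:
By the outcome, as a careful person would: the job done as asked, in the order asked, and still so for the second after the job is handed in, with the robot touching nothing.
It also fails if it takes over 42 s, if anything falls off the work surface, if the arm or the gripper's body presses on something with over 40 N, if the wrist force passes 120 N, or if a joint passes its speed limit or range.

ROBOT

A 7-joint arm with a two-finger parallel gripper is mounted at the origin on the work surface. World frame = base frame: x ahead of the robot, y to its left, z up, the work surface at z = 0. Lengths are in m, angles in rad, forces in N, time in s.
With the tool pointing down it reaches from about 0.35 to 0.9 m from the base axis. Payload 8.1 kg.
Tool frame: the origin (TCP) lies midway between the tips of the shut fingers; the grasp point (between the pads) lies 19 mm behind it; x points along the fingers, z is the direction in which the jaws open and shut, and the axes are right-handed (so a half turn about x gives the same grasp; the last joint's range is limited). The gripper opens to 92 mm and grips with 3 to 60 N. Pads are 19 mm wide; open, the fingers measure 130 mm over their backs; the gripper's body (75 mm by 190 mm) begins 47 mm behind the grasp point.
Start: joints at [1.002, 0.434, 0.025, 1.573, -0.012, 1.134, -0.075], TCP at [0.281, -0.558, 0.227] pointing down, gripper open.
Joint ranges: [-2.62, 2.62], [-0.44, 2.09], [-1.27, 1.32], [0.08, 2.57], [-1.32, 4.46], [0.12, 2], [-2.74, 2.74]. Speed limits (rad/s): [2.22, 2.22, 3.01, 3.01, 3.14, 3.14, 3.14].

INTERFACE

Orientations are given as a rotation vector (axis times angle).
In Python, from cell import arm, optics, finder gives the robot as it stands.
- The arm moves only by the tool send_rows, never from a script. Its argument "rows" is a list that holds one entry, the list of rows, each a list of 7 numbers: the shift along the tool's x, y, z in mm, then the turn, a rotation vector about the tool's x, y, z in degrees, then the opening in per cent of the stroke, from 0 (shut) to 100 (fully open). A call has exactly 8 rows; each row is the pose to reach, as a shift and turn from the pose commanded when the call began, along the tool's axes at that moment; what a row does not reach only later rows make up. A row lasts 1/10 s, in which the tool goes at most 50 mm and 8.59 degrees, less where a joint would pass 70% of its speed; a pose out of reach is approached as far as the arm can. A call with a gripper value outside its range is refused whole. The fingers move at their own pace and stop on an object; "grip_force" is the grip in N (left out, the last holds). Time passes only in rows, so rows that repeat a pose let the fingers close, or fill a call up. It gives the time, the measured TCP pose, the force and the opening at its end, in the units of the state.
- arm.observe(): the state, without advancing time (a new reading comes with each control period).
- optics.get_image(name): name is "side" or "top"; returns (picture, depth): 400x640x3 uint8, red, green, blue; 400x640 float32, m along the optical axis (not along the pixel's ray), 0 where there is no reading.
- optics.get_calibration(name): a dict with "camera_matrix" (3x3 intrinsics, pixels), "D" ([k1, k2, p1, p2, k3] as OpenCV has them; the pictures are not rectified), "position" and "orientation" of the camera in the world. Camera axes: x right, y up, looking along -z (the intrinsics and any distortion apply to the point x, -y, -z); pixel columns grow to the right and rows downward; lengths in m; the calibration is good to about 2 mm. A picture is of the moment at which its call begins. get_calibration takes no time and is no camera call.
- arm.sign_off(): hands the job in, once; it reports no verdict.
Trained networks look in the newest picture that a camera, given by its name, has taken for a name from the list of things; names that differ only in an ending like _2 or _b are one class to them, and where a whole thing is asked for, a point or a joint stands for the part that bears it (a point fixed in the world has none). Each returns a list of dicts, best first, with "confidence" (0 to 1); they miss things now and then, are a little off and sometimes report something else, mostly with a low value. They report only what shows in the picture. A call takes as long as a camera call. They do not tell look-alikes from the thing itself.
- finder.search_frame(camera, thing): "bbox" ([left, top, width, height] in pixels, round what is visible of it).
- finder.regions_of(camera, thing): "region" (400x640 bool, what is visible of it) and "bbox" ([left, top, width, height] in pixels, round what is visible of it).
- finder.place_of(camera, thing): "xy" ([column, row] in pixels: a listed point, or the origin of a listed thing).
The state is a dict: "clock": time; "joints": joint angles; "dq": joint speeds; "joint_efforts": joint torques, N m; "position": TCP position; "ee_rot": TCP orientation; "force": force on the tool from outside, world axes, zero at the start; "ft_torque": the same for the moment, N m; "width": opening from 0.0 (shut) to 1.0 (fully open).
Only numpy, scipy, OpenCV 4.12 (cv2) and the standard library are available. Lean on these libraries where they do the work, as an engineer would, in place of code of your own. Each camera call takes 0.05 s, during which the arm holds its last target.

## Working session

There is one attempt and no reset: what is moved stays moved. The work goes in short steps, Python scripts to look and compute and a tool call to move; the robot and the scene stay as the last step left them, time stands still between calls to the robot, and variables do not carry over. Pictures are saved under pics/ and viewed, and the job is handed in when it is done.

Besides the shell and the picture viewer there is one more tool, called after "Emit:" as name([rows], argument=value, ...), one row to a line, values as JSON. send_rows: Moves the arm, as the interface text tells. Its arguments: {"type":"object","properties":{"rows":{"type":"array"},"grip_force":{"type":"number"}},"required":["rows"]}

```bash
ls; mkdir -p pics; python3 - <<'E'
from cell import arm, optics, finder
import cv2
s=arm.observe(); print({k:s[k] for k in('clock','position','ee_rot','width','force')})
for n in('side','top'):
    p,d=optics.get_image(n); cv2.imwrite(f'pics/{n}0.png',p[:,:,::-1])
    print(n,optics.get_calibration(n))
    for t in('jar_press','press_lever','stopper_top','empty_lever'):
        print(t,[(round(r['confidence'],2),[int(v) for v in r['bbox']]) for r in finder.search_frame(n,t)][:4],
         [(round(r['confidence'],2),r['xy']) for r in finder.place_of(n,t)][:4])
print(arm.observe()['clock'])
E
```

```text
pics
{'clock': 0.0, 'position': array([ 0.28046815, -0.55795396,  0.22595223]), 'ee_rot': array([ 0.86045873,  1.39569698, -0.85922703]), 'width': 1.0011006551567547, 'force': array([-0.4901329 , -0.2672369 , -0.93955804])}
side {'camera_matrix': array([[480.37440691,   0.        , 319.29660999],
       [  0.        , 480.37440691, 196.85432424],
       [  0.        ,   0.        ,   1.        ]]), 'D': array([-0.11635719,  0.        ,  0.        ,  0.        ,  0.        ]), 'position': array([ 0.34757825, -0.59589584,  0.94197882]), 'orientation': array([ 0.68621942, -0.14163391, -0.39128598])}
jar_press [(0.72, [225, 77, 108, 121])] [(0.77, [275.3, 181.3])]Traceback (most recent call last):
  File "<stdin>", line 9, in <module>
ValueError: it knows: jar_press, stopper_top
```

```bash
python3 - <<'E'
from cell import arm, optics, finder
import cv2,numpy as np
for n in('side','top'):
    p,d=optics.get_image(n); cv2.imwrite(f'pics/{n}1.png',p[:,:,::-1]); np.savez(f'pics/{n}1.npz',p=p,d=d)
    if n=='top': print(n,optics.get_calibration(n))
    for t in('jar_press','stopper_top'):
        print(n,t,[(round(r['confidence'],2),[int(v) for v in r['bbox']]) for r in finder.search_frame(n,t)][:4],
         [(round(r['confidence'],2),r['xy']) for r in finder.place_of(n,t)][:4])
print(arm.observe()['clock'])
E
```

```text
side jar_press [(0.86, [224, 81, 108, 120])] [(0.58, [273.3, 179.5])]
side stopper_top [(0.72, [267, 144, 10, 13]), (0.68, [244, 114, 15, 15]), (0.65, [259, 203, 16, 18])] [(0.72, [272.1, 147.4]), (0.67, [249.8, 118.1]), (0.5, [265.1, 212.0])]
top {'camera_matrix': array([[373.41236736,   0.        , 311.31960797],
       [  0.        , 373.41236736, 196.13650018],
       [  0.        ,   0.        ,   1.        ]]), 'D': array([0.02902312, 0.        , 0.        , 0.        , 0.        ]), 'position': array([0.55426097, 0.02398837, 0.90034588]), 'orientation': array([ 0.05333695, -0.03631435, -1.58061227])}
top jar_press [(0.75, [164, 146, 112, 119])] []
top stopper_top [(0.68, [293, 236, 17, 17]), (0.55, [146, 205, 21, 17]), (0.49, [218, 204, 15, 18])] [(0.83, [301.0, 241.6]), (0.68, [154.5, 211.3]), (0.67, [228.7, 211.4])]
0.7
```

View pics/side1.png

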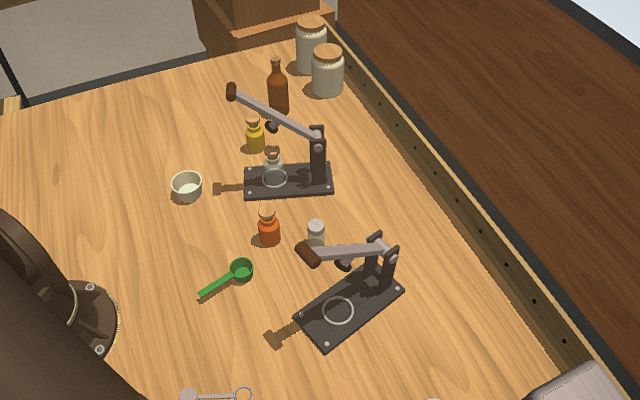

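View pics/top1.png

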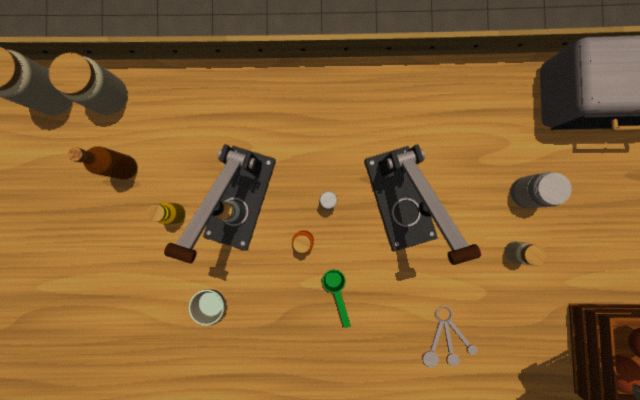

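Candidates for the stopper, in the top view: (229,211) glass jar in the left press; (301,241) orange jar, loose; (155,211) yellow jar, loose. The presses are the left one at (240,200), with the jar, and the right one at (407,212), empty. I choose the left press and check it in a crop.

```bash
cat > h.py <<'E'
import numpy as np,cv2
from scipy.spatial.transform import Rotation as R
from cell import optics
def cal(n):
    c=optics.get_calibration(n); Rm=R.from_rotvec(c['orientation']).as_matrix()@np.diag([1,-1,-1])
    return c['camera_matrix'],c['D'],Rm,c['position']
def ray(n,uv):
    K,D,Rm,t=cal(n); q=cv2.undistortPoints(np.array([[uv]],float),K,D)[0,0]
    return t,Rm@np.array([q[0],q[1],1.])
def dep(n,uv,z):
    t,r=ray(n,uv); return t+r*z
def atz(n,uv,z):
    t,r=ray(n,uv); return t+r*(z-t[2])/r[2]
def tri(a,b):
    t1,r1=ray('side',a);t2,r2=ray('top',b)
    s=np.linalg.lstsq(np.c_[r1,-r2],t2-t1,rcond=None)[0]
    p,q=t1+r1*s[0],t2+r2*s[1]; return (p+q)/2,np.linalg.norm(p-q)
def proj(n,P):
    K,D,Rm,t=cal(n); return cv2.projectPoints((np.atleast_2d(P)-t)@Rm,np.zeros(3),np.zeros(3),K,D)[0][:,0]
E
python3 - <<'E'
from h import *
for n,(x0,y0,w,h) in dict(side=(205,65,140,145),top=(150,135,140,140)).items():
    p=np.load(f'pics/{n}1.npz')['p'][y0:y0+h,x0:x0+w,::-1]
    cv2.imwrite(f'pics/{n}crop.png',cv2.resize(p,None,fx=4,fy=4,interpolation=cv2.INTER_CUBIC))
print(tri([272.1,147.4],[228.7,211.4]))
d=np.load('pics/top1.npz')['d']
for uv in ([180,254],[170,251],[190,257],[239,155],[200,222]): print(uv,dep('top',uv,d[uv[1],uv[0]]))
E
```

```text
(array([0.56861445, 0.19900232, 0.14629371]), np.float64(0.0008396128134875852))
[180, 254] [0.49957266 0.23583171 0.31375996]
[170, 251] [0.50450138 0.25097873 0.31493924]
[190, 257] [0.49483887 0.21993692 0.31462841]
[239, 155] [0.68055228 0.17569188 0.1595905 ]
[200, 222] [0.54858817 0.21901639 0.26889599]
```

View pics/sidecrop.png

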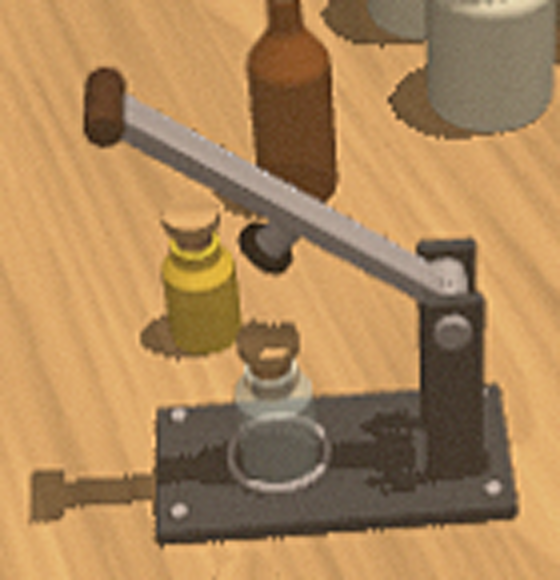

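View pics/topcrop.png

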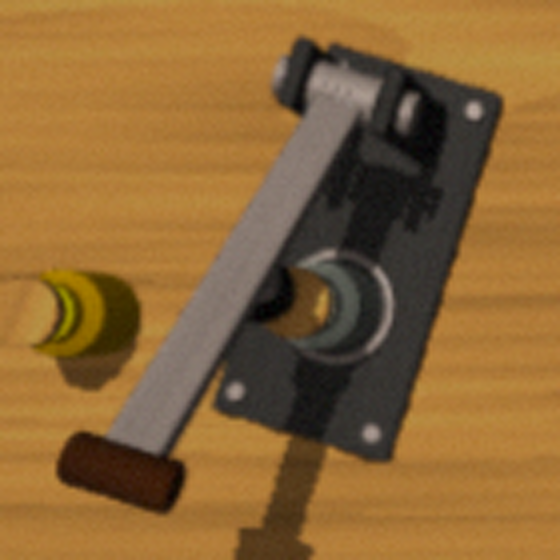

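```bash
python3 - <<'E'
from h import *
from scipy.optimize import least_squares
from cell import arm
# obs pixel: model point (press frame)
T=lambda x,y:(150+x/4-.375,135+y/4-.375); S=lambda x,y:(205+x/4-.375,65+y/4-.375)
obs=[('top',T(345,305),(0,0,.017)),('side',S(279,452),(0,0,.017)),
('top',T(70,466),(-.074,.023,.31)),('top',T(173,490),(-.074,-.023,.31)),('side',S(105,107),(-.074,0,.305)),
('top',T(345,88),(.110,0,.158))]
base=[('top',T(215,410)),('top',T(390,460)),('top',T(500,98))]
def W(q,P): return R.from_euler('z',q[2]).apply(P)+[q[0],q[1],0]
f=lambda q:np.concatenate([proj(n,W(q,p))[0]-uv for n,uv,p in obs])
r=least_squares(f,[.58,.19,-.3],loss='soft_l1');q=r.x
print(q,np.round(f(q),1)); 
for n,uv in base: print(R.from_euler('z',-q[2]).apply(atz(n,uv,.015)-[q[0],q[1],0]))
for a in(0,.2,.4,.6,.7):
    e=.7-a; print(a,W(q,(.11-.24*np.cos(e)-0,0,.15+.24*np.sin(e))))
s=arm.observe(); M=R.from_rotvec(s['ee_rot']).as_matrix(); print(M.round(3))
E
```

```text
[ 0.57132959  0.21502976 -0.29847789] [-1.2  0.2  0.2  1.4 -0.9 -2.2  1.4  0.2 -0.2  0.4 -0.2  0.6]
[-0.07985189  0.05300674  0.015     ]
[-0.07855344 -0.05467133  0.015     ]
[ 0.14548309 -0.05453346  0.015     ]
0 [0.50102    0.23666186 0.30461224]
0.2 [0.47515866 0.2446186  0.26506213]
0.4 [0.4573228  0.25010615 0.22092485]
0.6 [0.4482235  0.25290572 0.17396002]
0.7 [0.44707751 0.25325831 0.15      ]
[[ 0.     0.893  0.449]
 [-0.     0.449 -0.893]
 [-1.     0.     0.   ]]
```

Emit:
send_rows([
  [[-45,0,0,0,0,0,0],[-90,0,0,0,0,0,0],[-140,0,0,-8,0,0,0],[-190,0,0,-16,0,0,0],[-190,32,-36,-24,0,0,0],[-190,64,-71,-32,0,0,0],[-190,96,-107,-40,0,0,0],[-190,128,-142,-46,0,0,0]],
])

```text
clock: 1.5
position: [0.3315, -0.3721, 0.4169]
ee_rot: [0.232, 1.558, -0.233]
force: [-0.1, -0.5, 1.0]
width: 0.353
```

```bash
cat > go.py <<'E'
from h import *
from cell import arm
s=arm.observe(); M=R.from_rotvec(s['ee_rot']).as_matrix()
print(s['clock'],s['position'],s['joints'].round(2),s['force'].round(1),s['width']);print(M.round(3))
yaw=-.2985
for z in (.40,.335,.316):
    print(z,(1000*M.T@(np.array([.501,.2367,z])-s['position'])).round())
G=np.c_[[0,0,-1],[-np.sin(yaw),np.cos(yaw),0],[np.cos(yaw),np.sin(yaw),0]]
G[:,1]=np.cross(G[:,2],G[:,0])
print('turn',np.degrees(R.from_matrix(M.T@G).as_rotvec()).round(1))
E
python3 go.py
```

```text
1.5 [ 0.33145718 -0.3721483   0.416918  ] [ 0.9   0.14 -0.19  1.52  0.03  1.48  0.41] [-0.1 -0.5  1. ] 0.3532611426496447
[[ 0.     0.292  0.956]
 [-0.001  0.956 -0.292]
 [-1.    -0.001  0.   ]]
0.4 [ 17. 632. -16.]
0.335 [ 82. 632. -16.]
0.316 [101. 632. -16.]
turn [0.1 0.  0. ]
```

Emit:
send_rows([
  [[0,40,0,0,0,0,0],[0,80,-2,0,0,0,0],[0,120,-4,0,0,0,0],[0,160,-6,0,0,0,0],[0,200,-8,0,0,0,0],[0,240,-10,0,0,0,0],[0,280,-12,0,0,0,0],[0,320,-14,0,0,0,0]],
])

```text
clock: 2.3
position: [0.4132, -0.0628, 0.417]
ee_rot: [0.237, 1.557, -0.238]
force: [0.1, -0.5, -0.2]
width: 0.008
```

```bash
python3 go.py
```

```text
2.3 [ 0.41317826 -0.0627669   0.41700444] [ 0.53  0.01 -0.51  1.66  0.01  1.47 -0.28] [ 0.1 -0.5 -0.2] 0.007821430580969752
[[ 0.001  0.298  0.955]
 [-0.001  0.955 -0.298]
 [-1.    -0.     0.001]]
0.4 [ 17. 312.  -5.]
0.335 [ 82. 312.  -5.]
0.316 [101. 312.  -5.]
turn [-0.2  0.   0. ]
```

Emit:
send_rows([
  [[0,40,0,0,0,0,0],[0,80,0,0,0,0,0],[0,120,-1,0,0,0,0],[0,160,-2,0,0,0,0],[0,200,-3,0,0,0,0],[0,240,-4,0,0,0,0],[0,280,-5,0,0,0,0],[0,312,-5,0,0,0,0]],
])

```text
clock: 3.1
position: [0.5013, 0.2372, 0.4166]
ee_rot: [0.237, 1.558, -0.236]
force: [0.0, 0.4, 0.5]
width: 0.008
```

```bash
python3 go.py
```

```text
3.1 [0.50132171 0.23716798 0.41663303] [-0.    0.31 -0.75  1.37  0.21  1.54 -1.03] [0.  0.4 0.5] 0.007999011071052142
[[-0.     0.297  0.955]
 [ 0.     0.955 -0.297]
 [-1.     0.    -0.   ]]
0.4 [17. -1. -0.]
0.335 [82. -1. -0.]
0.316 [101.  -1.  -0.]
turn [-0.2 -0.  -0. ]
```

Emit:
send_rows([
  [[20,-1,0,0,0,0,0],[40,-1,0,0,0,0,0],[55,-1,0,0,0,0,0],[70,-1,0,0,0,0,0],[80,-1,0,0,0,0,0],[90,-1,0,0,0,0,0],[90,-1,0,0,0,0,0],[90,-1,0,0,0,0,0]],
])

```text
clock: 3.9
position: [0.5011, 0.234, 0.3271]
ee_rot: [0.237, 1.558, -0.237]
force: [-0.2, -0.3, 0.8]
width: 0.008
```

```bash
cat > look.py <<'E'
import sys
from h import *
for n,(x0,y0,w,h) in dict(side=(185,45,190,165),top=(110,105,190,165)).items():
    p,d=optics.get_image(n); np.savez(f'pics/{n}{sys.argv[1]}.npz',p=p,d=d)
    globals()[n]=cv2.resize(p[y0:y0+h,x0:x0+w,::-1],None,fx=2.1,fy=2.1,interpolation=cv2.INTER_CUBIC)
cv2.imwrite(f'pics/look{sys.argv[1]}.png',np.hstack([side,top]))
E
python3 look.py a; python3 go.py
```

```text
4.0 [0.50123687 0.23422931 0.32744949] [ 0.01  0.34 -0.74  1.55  0.23  1.34 -1.06] [0.5 0.2 0.3] 0.005577079075706432
[[ 0.001  0.298  0.955]
 [ 0.001  0.955 -0.298]
 [-1.     0.001  0.001]]
0.4 [-73.   2.  -1.]
0.335 [-8.  2. -1.]
0.316 [11.  2. -1.]
turn [-0.2  0.  -0. ]
```

View pics/looka.png

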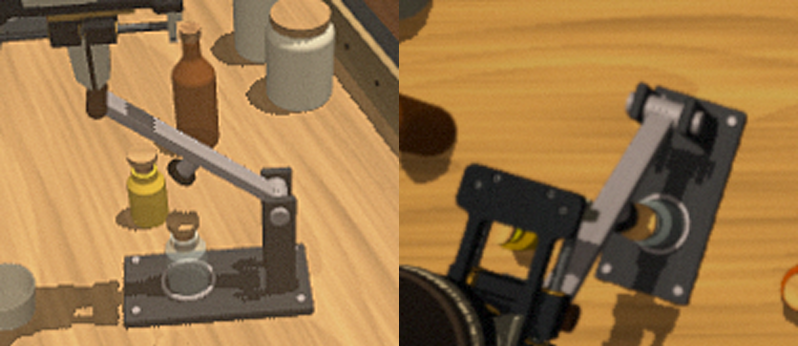

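The side crop at (97,90) shows the shut fingertips standing over the bar's middle. Next I follow the arc down.

Emit:
send_rows([
  [[6,2,0,0,0,0,0],[12,2,0,0,0,0,0],[21,2,-8,0,0,0,0],[31,2,-15,0,0,0,0],[41,2,-21,0,0,0,0],[51,2,-27,0,0,0,0],[62,2,-33,0,0,0,0],[62,2,-33,0,0,0,0]],
])

```text
clock: 4.8
position: [0.4681, 0.2472, 0.264]
ee_rot: [0.236, 1.56, -0.235]
force: [-5.8, 1.9, 8.4]
width: 0.001
```

```bash
python3 look.py b; python3 go.py
```

```text
4.9 [0.46858483 0.24705639 0.26495593] [-0.01  0.35 -0.75  1.7   0.25  1.19 -1.13] [-5.9  1.8  8.2] 0.0021875886666413913
[[-0.001  0.296  0.955]
 [ 0.001  0.955 -0.296]
 [-1.     0.001 -0.002]]
0.4 [-135.   -0.   34.]
0.335 [-70.  -0.  34.]
0.316 [-51.  -0.  34.]
turn [-0.1 -0.1 -0. ]
```

View pics/lookb.png

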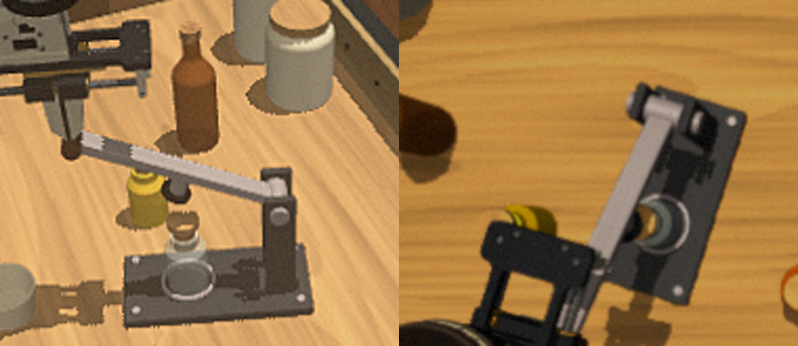

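Emit:
send_rows([
  [[6,0,-5,0,0,0,0],[14,0,-10,0,0,0,0],[22,0,-13,0,0,0,0],[33,0,-17,0,0,0,0],[45,0,-20,0,0,0,0],[57,0,-22,0,0,0,0],[62,0,-23,0,0,0,0],[62,0,-23,0,0,0,0]],
])

```text
clock: 5.7
position: [0.4463, 0.2539, 0.2019]
ee_rot: [0.236, 1.561, -0.235]
force: [-4.6, 2.1, 6.9]
width: 0.005
```

```bash
python3 look.py c; python3 go.py
```

```text
5.8 [0.44637235 0.25388391 0.20235314] [-0.05  0.38 -0.74  1.83  0.29  1.05 -1.2 ] [-5.2  3.1  7.1] 0.005532191572950242
[[-0.002  0.296  0.955]
 [ 0.001  0.955 -0.296]
 [-1.     0.    -0.002]]
0.4 [-198.   -0.   57.]
0.335 [-133.   -0.   57.]
0.316 [-114.   -0.   57.]
turn [-0.1 -0.1 -0. ]
```

View pics/lookc.png

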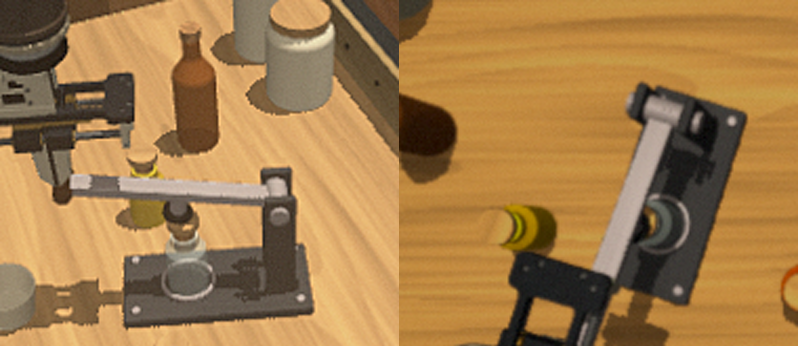

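Emit:
send_rows([
  [[6,0,-1,0,0,0,0],[12,0,-2,0,0,0,0],[18,0,-2,0,0,0,0],[24,0,-3,0,0,0,0],[29,0,-3,0,0,0,0],[34,0,-3,0,0,0,0],[38,0,-3,0,0,0,0],[38,0,-3,0,0,0,0]],
])

```text
clock: 6.6
position: [0.442, 0.2553, 0.164]
ee_rot: [0.235, 1.562, -0.235]
force: [-8.1, 3.6, 7.2]
width: 0.006
```

```bash
python3 look.py d; python3 go.py
```

```text
6.7 [0.44281471 0.2548975  0.16426645] [-0.07  0.42 -0.73  1.88  0.33  0.97 -1.25] [-5.5  3.3  6.3] 0.00595463701525892
[[-0.003  0.295  0.955]
 [ 0.001  0.955 -0.295]
 [-1.    -0.    -0.003]]
0.4 [-236.   -0.   60.]
0.335 [-171.   -0.   60.]
0.316 [-152.   -0.   60.]
turn [-0.1 -0.2  0. ]
```

View pics/lookd.png

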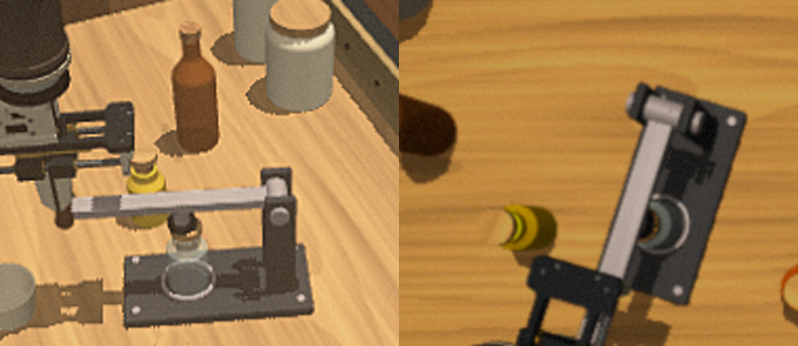

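Emit:
send_rows([
  [[1,0,0,0,0,0,0],[2,0,0,0,0,0,0],[3,0,0,0,0,0,0],[4,0,0,0,0,0,0],[5,0,0,0,0,0,0],[6,0,0,0,0,0,0],[7,0,0,0,0,0,0],[7,0,0,0,0,0,0]],
])

```text
clock: 7.5
position: [0.4433, 0.2549, 0.1593]
ee_rot: [0.236, 1.559, -0.236]
force: [-13.2, -1.0, 30.1]
width: 0.009
```

```bash
python3 look.py e; python3 go.py
```

```text
7.6 [0.44328699 0.25491343 0.15930284] [-0.08  0.42 -0.72  1.89  0.34  0.96 -1.25] [-13.   -2.3  30.5] 0.0033618957162958193
[[-0.001  0.296  0.955]
 [ 0.     0.955 -0.296]
 [-1.     0.    -0.001]]
0.4 [-241.   -0.   60.]
0.335 [-176.   -0.   60.]
0.316 [-157.   -0.   60.]
turn [-0.1 -0.1 -0. ]
```

View pics/looke.png

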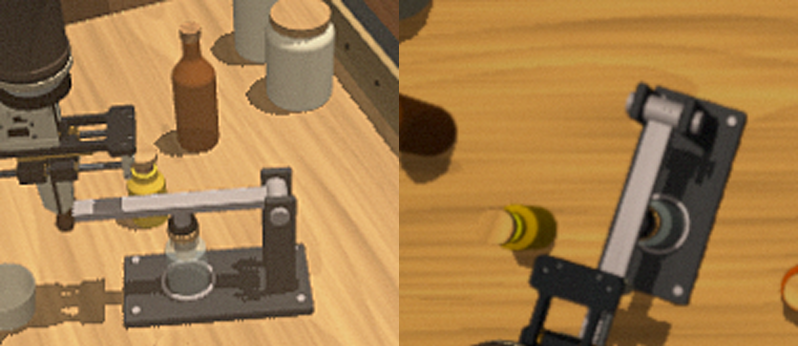

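```bash
python3 - <<'E'
from h import *
d=np.load('pics/sidee.npz')['d'];dt=np.load('pics/tope.npz')['d']
print('side')
for u,v in((100,208),(120,206),(150,202),(180,198),(210,195),(240,192)):
    U,V=int(185+u/2.1),int(45+v/2.1-1); print(np.median([dep('side',(U,V+k),d[V+k,U]) for k in(-1,0,1)],0).round(4))
print('top')
for u,v in((615,265),(622,240),(630,215),(640,180),(650,145)):
    U,V=int(110+(u-399)/2.1),int(105+v/2.1); print(np.median([dep('top',(U+k,V),dt[V,U+k]) for k in(-2,-1,0,1,2)],0).round(4))
E
```

```text
side
[0.4839 0.2402 0.1572]
[0.5072 0.2367 0.1545]
[0.5401 0.2303 0.1563]
[0.5726 0.2217 0.1549]
[0.6082 0.2149 0.1547]
[0.6391 0.2014 0.1572]
top
[0.5295 0.2298 0.155 ]
[0.5532 0.2229 0.1546]
[0.577  0.2146 0.1561]
[0.6109 0.2063 0.1555]
[0.6429 0.1961 0.1569]
```

The arm is level in both depth views (top at z 0.155–0.157 along its whole length), and the force climbed from 7 to 30 N over about 3 mm, so the lever is on its stop. I now lift off straight up, faster than the lever rises.

Emit:
send_rows([
  [[-15,0,0,0,0,0,0],[-45,0,-2,0,0,0,0],[-85,0,-4,0,0,0,0],[-130,0,-6,0,0,0,0],[-175,0,-6,0,0,0,0],[-215,0,-6,0,0,0,0],[-245,0,-6,0,0,0,0],[-260,0,-6,0,0,0,0]],
])

```text
clock: 8.4
position: [0.4396, 0.2556, 0.4197]
ee_rot: [0.238, 1.556, -0.236]
force: [0.2, 1.3, -0.2]
width: 0.005
```

Emit:
send_rows([
  [[0,-30,0,0,0,0,0],[0,-65,0,0,0,0,0],[0,-100,0,0,0,0,0],[0,-140,0,0,0,0,0],[0,-180,0,0,0,0,0],[0,-215,0,0,0,0,0],[0,-240,0,0,0,0,0],[0,-250,0,0,0,0,0]],
])

```text
clock: 9.2
position: [0.364, 0.0141, 0.417]
ee_rot: [0.24, 1.559, -0.241]
force: [-0.0, -0.0, -0.2]
width: 0.004
```

```bash
python3 look.py f; python3 go.py; python3 - <<'E'
from h import *
from cell import finder
d=np.load('pics/topf.npz')['d']
for uv in ([180,254],[170,251],[190,257],[200,222]): print(uv,dep('top',uv,d[uv[1],uv[0]]))
for n in('side','top'):
    print(n,[(round(r['confidence'],2),r['xy']) for r in finder.place_of(n,'stopper_top')][:4])
cv2.imwrite('pics/f.png',np.load('pics/topf.npz')['p'][:,:,::-1])
p=np.load('pics/sidef.npz')['p'][65:210,205:345,::-1]
cv2.imwrite('pics/fs.png',cv2.resize(p,None,fx=4,fy=4,interpolation=cv2.INTER_CUBIC))
E
```

```text
9.3 [0.36467798 0.01570728 0.41724823] [ 0.43 -0.09 -0.54  1.74 -0.05  1.48 -0.41] [-0.3 -0.1  0.1] 0.0017241384691806044
[[-0.001  0.3    0.954]
 [-0.     0.954 -0.3  ]
 [-1.    -0.001 -0.001]]
0.4 [ 17. 252.  64.]
0.335 [ 82. 252.  64.]
0.316 [101. 252.  64.]
turn [-0.4 -0.   0. ]
[180, 254] [0.49980798 0.23492014 0.31628407]
[170, 251] [0.50438385 0.2515149  0.31355649]
[190, 257] [0.49470322 0.22038425 0.31329127]
[200, 222] [0.54858336 0.21918178 0.26836047]
side [(0.75, [249.2, 118.8]), (0.66, [272.3, 152.8]), (0.61, [268.5, 210.5]), (0.22, [274.3, 181.9])]
top [(0.8, [301.3, 246.1]), (0.53, [154.5, 212.5]), (0.51, [223.2, 213.2])]
```

View pics/fs.png

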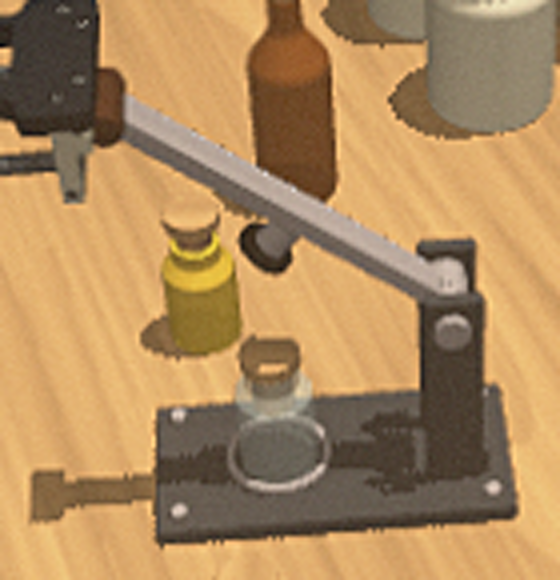

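View pics/f.png

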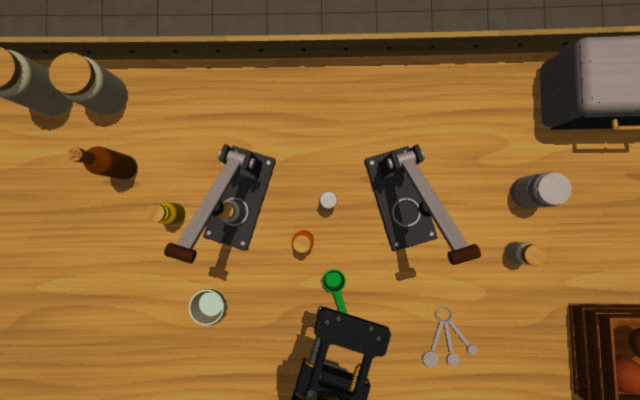

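```bash
python3 - <<'E'
from h import *
for z in(.085,.100,.113,.124): print(z,proj('side',[.5713,.215,z]).round(1),proj('top',[.5713,.215,z]).round(1))
# depth of disc top before / after
for t in('1','f'):
    d=np.load(f'pics/side{t}.npz')['d']
    Z=[(V,[round(float(dep('side',(U,V),d[V,U])[2]),3) for U in(268,270,272,274,276)]) for V in range(144,168,2)]
    print(t);[print(*z) for z in Z]
a,b=[np.load(f'pics/side{t}.npz')['p'][138:178,252:292,::-1] for t in('1','f')]
cv2.imwrite('pics/cmp.png',cv2.resize(np.hstack([a,b]),None,fx=10,fy=10,interpolation=cv2.INTER_CUBIC))
E
```

```text
0.085 [[272.6 160.7]] [[228.  210.5]]
0.1 [[272.2 156.4]] [[226.3 210.4]]
0.113 [[271.8 152.7]] [[224.9 210.3]]
0.124 [[271.4 149.5]] [[223.6 210.2]]
1
144 [0.001, 0.124, 0.125, 0.123, 0.128]
146 [0.124, 0.942, 0.124, 0.126, 0.124]
148 [0.128, 0.126, 0.125, 0.127, 0.127]
150 [0.126, 0.127, 0.127, 0.126, 0.126]
152 [0.127, 0.123, 0.126, 0.126, 0.942]
154 [0.12, 0.124, 0.124, 0.121, 0.121]
156 [0.115, 0.12, 0.116, 0.118, 0.107]
158 [0.099, 0.107, 0.106, 0.105, 0.101]
160 [0.099, 0.1, 0.101, 0.099, 0.098]
162 [0.942, 0.096, 0.1, 0.095, 0.094]
164 [0.085, 0.086, 0.089, 0.087, 0.087]
166 [0.081, 0.082, 0.083, 0.082, 0.083]
f
144 [-0.003, 0.003, -0.002, 0.002, 0.002]
146 [0.003, 0.003, 0.002, 0.004, -0.001]
148 [0.112, 0.116, 0.942, 0.116, 0.115]
150 [0.116, 0.116, 0.114, 0.113, 0.114]
152 [0.11, 0.113, 0.113, 0.115, 0.114]
154 [0.113, 0.115, 0.115, 0.114, 0.116]
156 [0.113, 0.116, 0.113, 0.113, 0.112]
158 [0.111, 0.112, 0.109, 0.112, 0.109]
160 [0.099, 0.105, 0.104, 0.103, 0.102]
162 [0.091, 0.095, 0.095, 0.093, 0.091]
164 [0.085, 0.087, 0.086, 0.087, 0.087]
166 [0.081, 0.084, 0.085, 0.083, 0.086]
```

View pics/cmp.png

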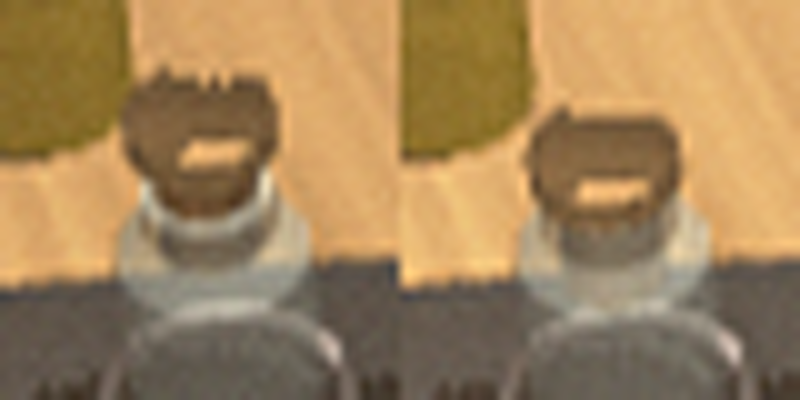

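The stopper top dropped from about 0.125 m to 0.114 m and the rim gap is closed. The lever is back up with its bar top at 0.314 m as at the start, the jar stands in its seat, and the empty press looks unchanged. The robot is clear of everything.

```bash
python3 -c "
from cell import arm
print(arm.observe()['clock'],arm.sign_off())"
```

```text
the job is handed in; nothing more can be done
9.4 None
```

I pressed the lever of the left press, the one holding the jar, down to its stop with the shut fingertips. Then I lifted off, let the lever spring back, and handed the job in at 9.4 s.

**At the stop:** the arm was level in both depth views, and the force on the fingertips was about 30 N upward (33 N in all).

**After release:**
- The stopper top fell from about 125 mm to about 114 mm, with noise of about 2 mm, and the rim gap is closed.
- The lever bar is back at its starting height, with its top at about 314 mm.
- The jar stands in its seat, and the empty press and the look-alike jars look unmoved in the pictures.
- The tool is clear of everything, with the force near zero.

**One disagreement:** my first triangulation of the stopper gave 146 mm, because the ram pad partly hid it in the top view. I discarded that and used the fitted press pose and the depth readings instead.

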